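# Brace the hardware jar in its bench nest and unscrew the cap

## Robot

A 6-joint arm with a two-finger parallel gripper is mounted at the origin on the work surface. World frame = base frame: x ahead of the robot, y to its left, z up, the work surface at z = 0. Lengths are in mm, angles in rad, forces in N, time in s.
With the tool pointing down it reaches from about 375 to 975 mm from the base axis. Payload 3.8 kg.
Tool frame: the origin (TCP) lies on the mounting face of the last link; the fingertips stand 173 mm ahead of it and the grasp point (between the pads) lies 155 mm ahead of it; y points along the fingers, z is the direction in which the jaws open and shut, and the axes are right-handed (so a half turn about y gives the same grasp; the last joint's range is limited). The gripper opens to 85 mm and grips with 20 to 120 N. Pads are 22 mm wide; open, the fingers measure 114 mm over their backs; the gripper's body (76 mm by 85 mm) begins 54 mm behind the grasp point. The pads swing forward as they close: fully open they stand 13 mm farther back than shut.
Start: joints at [1.241, 0.264, 1.604, -0, 1.274, -0.037], TCP at [194.826, 646.268, 404.68] pointing down, gripper open.
Joint ranges: [-2.63, 2.63], [-0.94, 2.18], [0.31, 2.57], [-1.31, 4.45], [0, 2.66], [-2.55, 2.55]. Speed limits (rad/s): [2.57, 2.57, 3.14, 3.14, 3.14, 3.14].

## Interface

Orientations are given as a 3x3 rotation matrix whose columns are the frame's x, y, z axes.
In Python, from plant import read_state, snapshot, hand_in, silhouettes gives the robot as it stands. The module is installed in compiled form; this text tells all that it offers.
- The arm moves only by the tool send_rows, never from a script. Its argument "targets" is a list of rows, each an object of numbers: "dx", "dy", "dz": the shift along the tool's x, y, z in units of 20 cm (1.0 is 20 cm); "twist": the turn about the tool's y in units of pi/2 rad (1.0 is pi/2 rad); "fingers": the closure, from -1 (fully open) to 1 (shut). In form: [{"dx": .., "dy": .., "dz": .., "twist": .., "fingers": ..}, ...]. A call has exactly 10 rows; each row is the pose to reach, as a shift and turn from the pose commanded when the call began, along the tool's axes at that moment; what a row does not reach only later rows make up. A row lasts 1/8 s, in which the tool goes at most 62.5 mm and 10.7 degrees, less where a joint would pass 70% of its speed; a pose out of reach is approached as far as the arm can. A call with a number of a shift or a turn outside -1 to 1 is refused whole. A call with a gripper value outside its range is refused whole. The fingers move at their own pace and stop on an object; "newtons" is the grip in N (left out, the last holds). Time passes only in rows, so rows that repeat a pose let the fingers close, or fill a call up. It gives the time, the measured TCP pose, the force and the opening at its end, in the units of the state.
- read_state(): the state, without advancing time (a new reading comes with each control period).
- snapshot(name): name is "scene" or "top" or "wrist"; returns a dict with "pixels" (400x640x3 uint8, blue, green, red), "vertical_fov" (degrees; the focal length in pixels is half the picture's height over the tangent of half this angle, whatever the lens; pixels are square), "cx", "cy" (the principal point, pixels), "D" ([k1, k2, p1, p2, k3] as OpenCV has them; the pictures are not rectified), "T" (4x4, takes a point from camera to world coordinates). Camera axes: x right, y up, looking along -z (the intrinsics and any distortion apply to the point x, -y, -z); pixel columns grow to the right and rows downward; lengths in mm; the calibration is good to about 2 mm. A picture is of the moment at which its call begins. There is no depth.
- hand_in(): hands the job in, once; it reports no verdict.
Trained networks look in a picture, given as the dict that the camera call returned (one of the last four; its "shot" number tells which), for a name from the list of things; names that differ only in an ending like _2 or _b are one class to them, and where a whole thing is asked for, a point or a joint stands for the part that bears it (a point fixed in the world has none). Each returns a list of dicts, best first, with "p" (0 to 1); they miss things now and then, are a little off and sometimes report something else, mostly with a low value. They report only what shows in the picture. A call takes as long as a camera call. They do not tell look-alikes from the thing itself.
- silhouettes(picture, query): "region" (400x640 bool, what is visible of it) and "rect" ([left, top, right, bottom] in pixels, round what is visible of it).
The state is a dict: "t": time; "q": joint angles; "qd": joint speeds; "joint_efforts": joint torques, N m; "tcp_pos": TCP position; "eef_rot": TCP orientation; "force": force on the tool from outside, world axes, zero at the start; "ft_torque": the same for the moment, N m; "opening": opening from 0.0 (shut) to 1.0 (fully open).
Only numpy, scipy, OpenCV 4.12 (cv2) and the standard library are available. Lean on these libraries where they do the work, as an engineer would, in place of code of your own. Each camera call takes 0.05 s, during which the arm holds its last target.

## Task

Stand the square white jar with the yellow cap, still shut, fully home in the square pocket of the aluminium bench nest, which keeps it from turning. Then unscrew the yellow cap counter-clockwise until its threads let go, lift it off leaving the jar fully home in the nest, and finish with the gripper still holding the cap level over the jar, two or three centimetres above its mouth. Keep the jar upright all along and leave the other things on the bench, including the jar with the blue cap, where they are.

Things in the scene. Friction and masses are not known exactly. Their poses are not given: they have to be found in the camera images.
- jar: Square white plastic jar with a grey band, 0.25-0.5 kg, standing on the bench at any yaw, shut with the yellow cap (102 mm tall in all). Origin: centre of underside, z up, x and y square to the sides. Body 56 x 56 mm, straight from 14 to 60 mm up; below, the foot tapers to 46 x 46 mm at the underside. Sloping shoulder 60 to 66 mm up, then a round neck. Can be carried by the cap or the body.
- jar_mouth (a point): Centre of the jar's mouth, the top of its round 39 mm neck, 84 mm above the jar's origin. A sprung black rubber seal fills it and pushes the shut cap up with about 15 N, so the cap is tight. Round the neck, 74 to 78 mm above the jar's origin, are three thread ledges (48 mm over them) with gaps between, each gap ending in a stop rib.
- cap: Round yellow ribbed cap, 56 mm diameter (58 over the fine ribs), 32 mm high, 60 g. Origin: centre of its open lower edge, z up its axis. Screwed on, the origin is 70 mm above the jar's origin. Upper half solid, lower half a skirt with three lugs under the jar's ledges. It is off the neck once its origin is over 84 mm above the jar's origin.
- cap_top (a point): Centre of the cap's flat top, 32 mm above the cap's origin, 102 mm above the jar's when shut. Counter-clockwise from above (0.1 to 0.35 N m, at constant height) the lugs are free after 44 to 56 degrees and meet a stop at 66 to 80; 61 degrees is always free. Then the seal pushes the cap up some 2 mm and it lifts straight off. Clockwise it only meets a stop.
- nest: Bracing nest: square aluminium block 105 x 105 mm, 30 mm high, fixed to the bench, with a square open-topped pocket 59 x 59 mm in its middle, straight walls, floor 8 mm above the bench (22 mm deep). Origin: centre of underside, z up, x and y square to its sides. A jar fully home stands on that floor, its origin 8 mm above the nest's, in any of the four quarter turns.
- blue_jar: Look-alike jar with a blue cap, same outer sizes as the shut jar (56 x 56 mm, 102 mm tall). Origin: centre of its underside. Leave it alone.
- screwdriver: Screwdriver with a green handle lying on the bench. Origin: its middle, on the bench. Leave it alone.
- wrench: Steel wrench lying on the bench. Origin: its middle, on the bench. Leave it alone.
- spray_can: Grey can, 60 mm diameter, 150 mm tall, standing. Origin: centre of its underside. Leave it alone.
- bolt_bin: Open blue plastic bin 120 x 100 mm, 60 mm high, with bolts. Origin: centre of its underside. Leave it alone.
- bearing: Steel bearing ring, 52 mm diameter, 15 mm high, lying flat. Origin: centre of its underside. Leave it alone.
Things that resemble listed ones, but are neither listed nor needed, are in the scene too. There is more than one size of the cap; the one meant has the size given above.

How it is judged:
By the outcome, as a careful person would: the job done as asked, in the order asked, and still so for the second after the job is handed in, while the arm keeps its last pose, push and grip.
It also fails if it takes over 48 s, if anything falls off the work surface, if the arm or the gripper's body presses on something with over 40 N, if the wrist force passes 120 N, or if a joint passes its speed limit or range.

## Working session

There is one attempt and no reset: what is moved stays moved. The work goes in short steps, Python scripts to look and compute and a tool call to move; the robot and the scene stay as the last step left them, time stands still between calls to the robot, and variables do not carry over. Pictures are saved under pics/ and viewed, and the job is handed in when it is done.

Besides the shell and the picture viewer there is one more tool, called after ">>>" as name([rows], argument=value, ...), one row to a line, values as JSON. send_rows: Moves the arm, as the interface text tells. Shifts and turns lie within -1 to 1; 1 stands for 20 cm of shift or pi/2 rad of turn. Its arguments: {"type":"object","properties":{"targets":{"type":"array"},"newtons":{"type":"number"}},"required":["targets"]}

```bash
mkdir -p pics; python3 - <<'E'
from plant import *
import cv2,pickle
s=read_state();print(s)
for n in ["scene","top","wrist"]:
    p=snapshot(n);cv2.imwrite(f"pics/{n}0.png",p["pixels"]);pickle.dump(p,open(f"pics/{n}0.pkl","wb"))
    print(n,p["vertical_fov"],p["cx"],p["cy"],p["D"],p["T"].round(3).tolist() if hasattr(p["T"],'round') else p["T"],p["shot"])
    for q in ["jar","cap","nest","blue_jar"]:
        try:
            for d in silhouettes(p,q): print(n,q,round(d["p"],2),d["rect"])
        except Exception as e: print(n,q,e)
E
```

```text
{'t': 0.0, 'q': array([ 1.24111942e+00,  2.64751741e-01,  1.60540780e+00, -1.10495246e-05,
        1.27367840e+00, -3.68908893e-02]), 'qd': array([ 6.99532139e-04,  2.06856387e-05, -3.65818363e-04, -8.24102630e-04,
        4.92651316e-04, -5.64259935e-04]), 'joint_efforts': array([ 2.63448215e-03, -5.15125322e+01, -3.67319727e+01,  2.69426209e-04,
        1.29729763e-02, -4.24534494e-05]), 'tcp_pos': array([194.70271687, 645.94197847, 403.34428017]), 'eef_rot': array([[ 9.57444400e-01, -7.16885063e-04,  2.88616887e-01],
       [-2.88617768e-01, -2.12778666e-03,  9.57442038e-01],
       [-7.22607352e-05, -9.99997479e-01, -2.24414319e-03]]), 'force': array([-0.02294545, -0.67189923, -0.21431176]), 'ft_torque': array([-0.02728823,  0.02407596, -0.08444076]), 'opening': 1.0019218989200418}
scene 48.62663178674474 316.5319280575256 194.10781820829578 [-0.06934775  0.          0.          0.          0.        ] [[-0.075, -0.614, 0.786, 1472.556], [0.997, -0.057, 0.051, 49.044], [0.014, 0.787, 0.617, 819.566], [0.0, 0.0, 0.0, 1.0]] 1
scene jar 0.7 [412.1, 204.7, 433.4, 227.1]
scene cap 0.8
[... 300 characters left out ...]
        0.          0.        ] [[-0.018, 0.99, -0.143, 336.115], [-1.0, -0.017, 0.004, 0.521], [0.001, 0.143, 0.99, 1537.733], [0.0, 0.0, 0.0, 1.0]] 2
top jar 0.42 [217.8, 197.8, 242.0, 217.9]
top jar 0.31 [215.1, 192.5, 238.1, 216.4]
top cap 0.94 [255.8, 183.0, 279.0, 213.8]
top cap 0.75 [211.8, 195.3, 235.1, 213.7]
top cap 0.56 [221.5, 162.8, 246.7, 189.3]
top nest 0.62 [290.5, 180.5, 330.4, 220.1]
top blue_jar 0.71 [398.8, 188.0, 427.5, 211.9]
wrist 63.50012508320394 319.68318216259286 197.48417163767178 [-0.01146388  0.          0.          0.          0.        ] [[0.289, -0.914, -0.285, 121.443], [0.957, 0.275, 0.087, 667.794], [-0.001, -0.298, 0.955, 374.422], [0.0, 0.0, 0.0, 1.0]] 3
```

View pics/scene0.png

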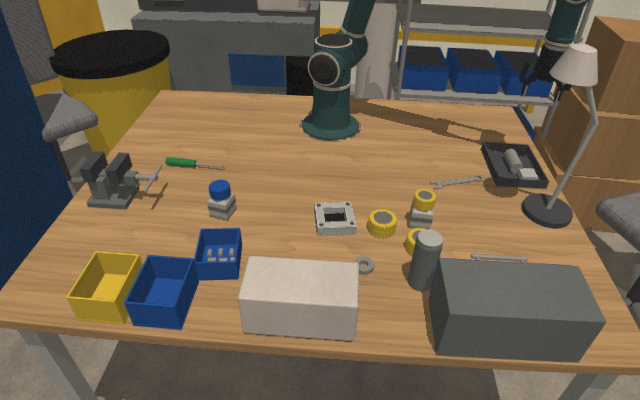

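View pics/top0.png

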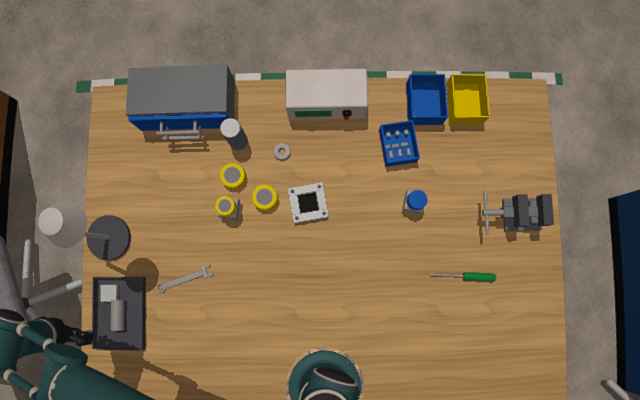

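View pics/wrist0.png

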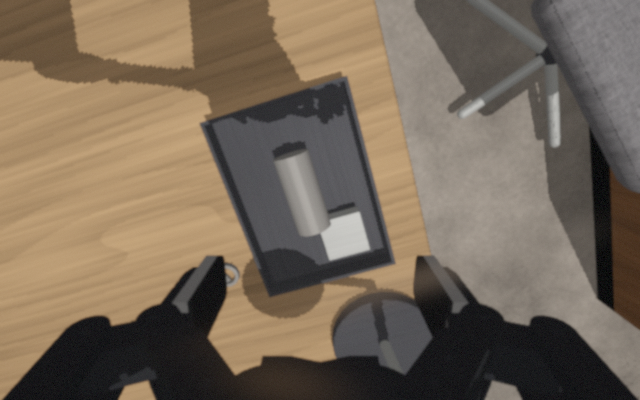

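```bash
python3 - <<'E'
import cv2,numpy as np
a=cv2.imread("pics/scene0.png");b=cv2.imread("pics/top0.png")
A=cv2.resize(a[170:270,300:460],None,fx=5,fy=5,interpolation=cv2.INTER_CUBIC)
B=cv2.resize(b[150:240,195:345],None,fx=5,fy=5,interpolation=cv2.INTER_CUBIC)
cv2.imwrite("pics/cropA.png",A);cv2.imwrite("pics/cropB.png",B)
E
```

```text
(no output)
```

View pics/cropA.png

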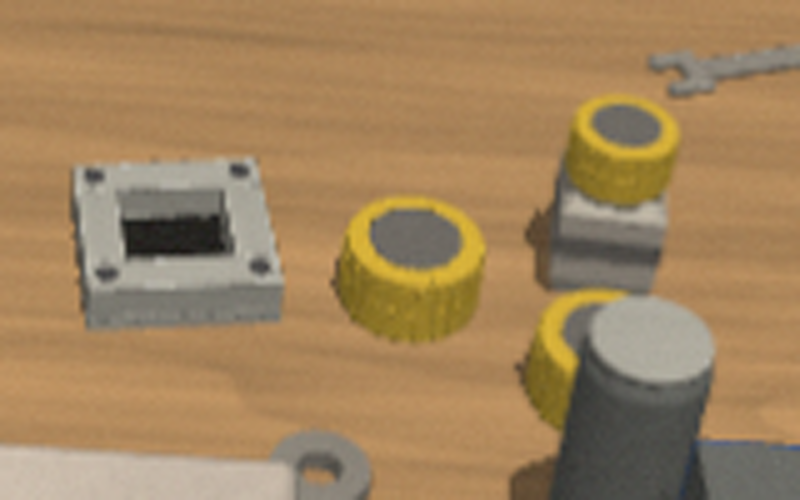

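View pics/cropB.png

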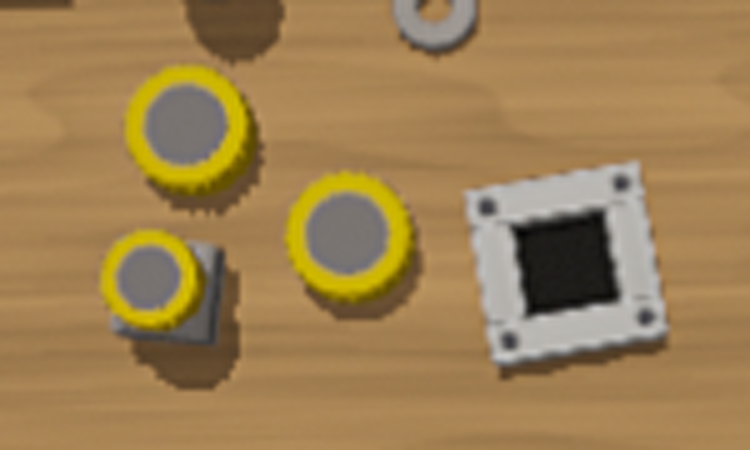

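The yellow-capped candidates in the top picture are a small cap on a square jar at about (225,206), a loose big cap at (265,197) and another loose big cap at (232,176). Only the first sits on a square white jar with a grey band, and it is visibly smaller, so it matches the description. Next I'll measure the positions.

```bash
cat > h.py <<'E'
import numpy as np,cv2,pickle
from plant import *
def K(p):
    h=p["pixels"].shape[0];f=h/2/np.tan(np.radians(p["vertical_fov"])/2)
    return np.array([[f,0,p["cx"]],[0,f,p["cy"]],[0,0,1.]])
F=np.diag([1.,-1,-1])
def proj(p,X):
    T=np.array(p["T"]);R=(T[:3,:3]@F).T;t=-R@T[:3,3]
    return cv2.projectPoints(np.atleast_2d(X).astype(float),cv2.Rodrigues(R)[0],t,K(p),np.array(p["D"],float))[0][:,0]
def plane(p,uv,z):
    uv=np.atleast_2d(uv).astype(float)
    n=cv2.undistortPoints(uv[:,None],K(p),np.array(p["D"],float))[:,0]
    T=np.array(p["T"]);d=np.c_[n,np.ones(len(n))]@(T[:3,:3]@F).T;o=T[:3,3]
    return o+d*((z-o[2])/d[:,2])[:,None]
def snap(n,name):
    p=snapshot(n);cv2.imwrite(f"pics/{name}.png",p["pixels"]);pickle.dump(p,open(f"pics/{name}.pkl","wb"));return p
E
python3 - <<'E'
from h import *
for n,capuv in (("top",(195+150/5,150+280/5)),("scene",(300+625/5,170+140/5-2))):
    p=pickle.load(open(f"pics/{n}0.pkl","rb"))
    print(n,"jar cap top",plane(p,capuv,102).round(1))
p=pickle.load(open("pics/top0.pkl","rb"))
print("big caps",plane(p,[(195+188/5,150+128/5),(195+348/5,150+235/5)],40).round(1), "can",plane(p,(232,130),150).round())
c=np.array([(467,190),(638,163),(667,335),(500,365)])/5+[195,150]
q=plane(p,c,30);print(q.round(1),q.mean(0));e=[np.degrees(np.arctan2(*(q[(i+1)%4]-q[i])[1::-1]))%90 for i in range(4)];print(e,[np.linalg.norm(q[(i+1)%4]-q[i]) for i in range(4)])
p=pickle.load(open("pics/scene0.pkl","rb"))
c=np.array([(75,168),(255,160),(283,287),(90,293)])/5+[300,170]
q=plane(p,c,30);print(q.round(1),q.mean(0))
w=pickle.load(open("pics/wrist0.pkl","rb"))
s=read_state();R=s["eef_rot"];T=np.array(w["T"]);print("cam in tool",R.T@(T[:3,3]-s["tcp_pos"]),(R.T@T[:3,:3]).round(3))
E
```

```text
top jar cap top [[530.7 275.6 102. ]]
scene jar cap top [[539.7 275.6 102. ]]
big caps [[630.9 265.4  40. ]
 [564.1 168.8  40. ]] can [[741. 249. 150.]]
[[591.7  98.2  30. ]
 [606.3  -4.7  30. ]
 [502.1 -20.1  30. ]
 [485.9  79.5  30. ]] [546.52967432  38.2374753   30.        ]
[np.float64(8.085024451408927), np.float64(8.418932214249566), np.float64(9.244982460354322), np.float64(10.058654106865045)] [np.float64(103.92929719494985), np.float64(105.31426041969837), np.float64(100.86428579811084), np.float64(107.41806087178735)]
[[510.1 -17.2  30. ]
 [493.6  83.8  30. ]
 [599.1 100.2  30. ]
 [612.9  -1.3  30. ]] [553.91273864  41.3812888   30.        ]
cam in tool [-76.45673854  30.28091818  -0.5720986 ] [[ 0.    -0.955 -0.298]
 [ 0.001  0.298 -0.955]
 [ 1.    -0.     0.001]]
```

>>> send_rows([
  {"dx": 0.15, "dy": 0, "dz": -0.12, "twist": 0, "fingers": -1},
  {"dx": 0.35, "dy": 0, "dz": -0.3, "twist": 0, "fingers": -1},
  {"dx": 0.55, "dy": 0, "dz": -0.48, "twist": 0, "fingers": -1},
  {"dx": 0.8, "dy": 0, "dz": -0.68, "twist": 0, "fingers": -1},
  {"dx": 1, "dy": 0, "dz": -0.85, "twist": 0, "fingers": -1},
  {"dx": 1, "dy": 0, "dz": -1, "twist": 0, "fingers": -1},
  {"dx": 1, "dy": 0, "dz": -1, "twist": 0, "fingers": -1},
  {"dx": 1, "dy": 0, "dz": -1, "twist": 0, "fingers": -1},
  {"dx": 1, "dy": 0, "dz": -1, "twist": 0, "fingers": -1},
  {"dx": 1, "dy": 0, "dz": -1, "twist": 0, "fingers": -1},
])

```text
t: 2.0
tcp_pos: [328.5, 397.9, 404.6]
eef_rot: [[0.958, -0.0, 0.288], [-0.288, 0.0, 0.958], [-0.0, -1.0, 0.0]]
force: [-0.1, -1.2, 0.0]
opening: 1.002
```

>>> send_rows([
  {"dx": 0.15, "dy": 0, "dz": -0.1, "twist": 0, "fingers": -1},
  {"dx": 0.35, "dy": 0.1, "dz": -0.25, "twist": 0, "fingers": -1},
  {"dx": 0.6, "dy": 0.2, "dz": -0.45, "twist": 0, "fingers": -1},
  {"dx": 0.8, "dy": 0.3, "dz": -0.65, "twist": 0, "fingers": -1},
  {"dx": 1, "dy": 0.35, "dz": -0.8, "twist": 0, "fingers": -1},
  {"dx": 1, "dy": 0.35, "dz": -0.8, "twist": 0, "fingers": -1},
  {"dx": 1, "dy": 0.35, "dz": -0.8, "twist": 0, "fingers": -1},
  {"dx": 1, "dy": 0.35, "dz": -0.8, "twist": 0, "fingers": -1},
  {"dx": 1, "dy": 0.35, "dz": -0.8, "twist": 0, "fingers": -1},
  {"dx": 1, "dy": 0.35, "dz": -0.8, "twist": 0, "fingers": -1},
])

```text
t: 3.25
tcp_pos: [473.5, 186.9, 335.0]
eef_rot: [[0.958, 0.0, 0.287], [-0.287, 0.0, 0.958], [0.0, -1.0, 0.0]]
force: [-0.5, 0.1, 0.5]
opening: 1.0
```

```bash
python3 - <<'E'
from h import *
s=read_state();print(s["t"],s["tcp_pos"],s["eef_rot"].round(4).tolist(),s["force"])
p=snap("wrist","w1")
for q in ["jar","cap","nest"]:
    for d in silhouettes(p,q): print(q,round(d["p"],2),d["rect"])
E
```

```text
3.25 [473.54756805 186.93059236 334.97594881] [[0.9579, 0.0005, 0.2872], [-0.2872, 0.0002, 0.9579], [0.0004, -1.0, 0.0003]] [-0.51180126  0.0734647   0.52872014]
jar 0.92 [394.2, 179.1, 480.1, 264.3]
cap 0.93 [397.2, 272.9, 481.2, 346.2]
cap 0.79 [291.1, 232.1, 371.7, 318.3]
cap 0.65 [414.6, 204.9, 506.3, 290.7]
nest 0.65 [123.3, 219.1, 270.9, 341.3]
```

View pics/w1.png

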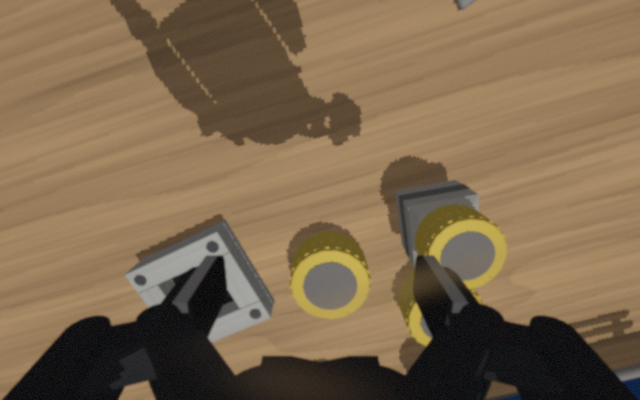

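>>> send_rows([
  {"dx": 0.15, "dy": 0, "dz": 0, "twist": 0, "fingers": -1},
  {"dx": 0.35, "dy": 0, "dz": 0.02, "twist": 0, "fingers": -1},
  {"dx": 0.5, "dy": 0, "dz": 0.04, "twist": 0, "fingers": -1},
  {"dx": 0.56, "dy": 0, "dz": 0.04, "twist": 0, "fingers": -1},
  {"dx": 0.56, "dy": 0, "dz": 0.04, "twist": 0, "fingers": -1},
  {"dx": 0.56, "dy": 0, "dz": 0.04, "twist": 0, "fingers": -1},
  {"dx": 0.56, "dy": 0, "dz": 0.04, "twist": 0, "fingers": -1},
  {"dx": 0.56, "dy": 0, "dz": 0.04, "twist": 0, "fingers": -1},
  {"dx": 0.56, "dy": 0, "dz": 0.04, "twist": 0, "fingers": -1},
  {"dx": 0.56, "dy": 0, "dz": 0.04, "twist": 0, "fingers": -1},
])

```text
t: 4.7
tcp_pos: [583.3, 161.5, 334.8]
eef_rot: [[0.957, 0.0, 0.289], [-0.289, 0.0, 0.957], [0.0, -1.0, 0.0]]
force: [0.5, -0.7, -0.0]
opening: 0.998
```

```bash
python3 - <<'E'
from h import *
s=read_state();print(s["t"],s["tcp_pos"],s["eef_rot"].round(4).tolist(),s["force"])
p=snap("wrist","w2")
for q in ["jar","cap","nest"]:
    for d in silhouettes(p,q): print(q,round(d["p"],2),d["rect"])
im=p["pixels"]
cv2.imwrite("pics/w2.png",im)
cv2.imwrite("pics/w2b.png",cv2.resize(im[20:220,100:340],None,fx=3,fy=3,interpolation=cv2.INTER_CUBIC))
cv2.imwrite("pics/w2c.png",cv2.resize(im[50:200,350:550],None,fx=4,fy=4,interpolation=cv2.INTER_CUBIC))
E
```

```text
4.7 [583.33274238 161.54453013 334.77692976] [[0.9575, 0.0001, 0.2885], [-0.2885, 0.0, 0.9575], [0.0001, -1.0, 0.0001]] [ 0.53779757 -0.68666426 -0.04308982]
jar 0.86 [394.3, 47.3, 442.5, 135.3]
cap 0.8 [278.7, 117.8, 366.2, 208.5]
cap 0.76 [403.1, 159.5, 494.0, 251.8]
cap 0.75 [416.0, 34.3, 530.4, 134.7]
nest 0.58 [95.8, 103.6, 258.8, 259.2]
```

View pics/w2.png

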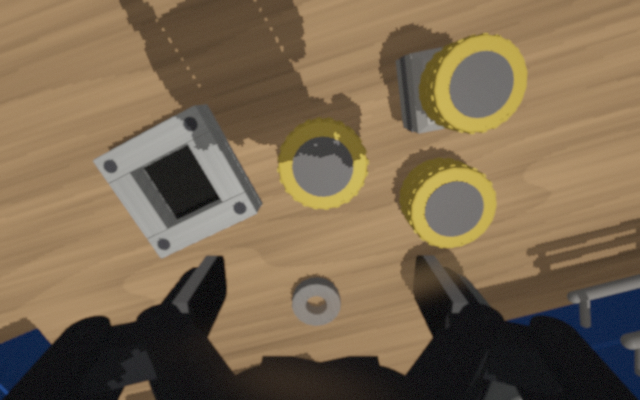

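```bash
python3 - <<'E'
from h import *
p=pickle.load(open("pics/w2.pkl","rb"));im=p["pixels"]
cv2.imwrite("pics/w2d.png",cv2.resize(im[95:270,85:275],None,fx=4,fy=4,interpolation=cv2.INTER_CUBIC)[:600])
cv2.imwrite("pics/w2e.png",cv2.resize(im[25:145,385:535],None,fx=5,fy=5,interpolation=cv2.INTER_CUBIC))
E
```

```text
(no output)
```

View pics/w2d.png

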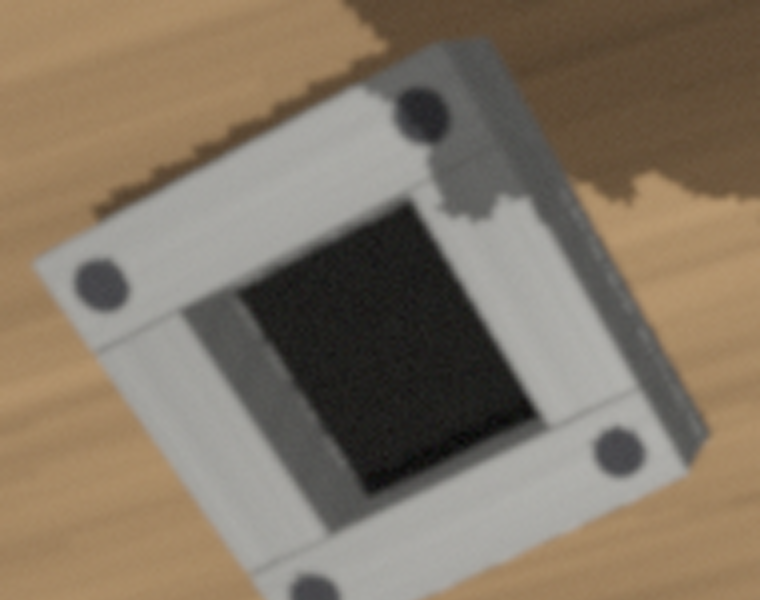

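View pics/w2e.png

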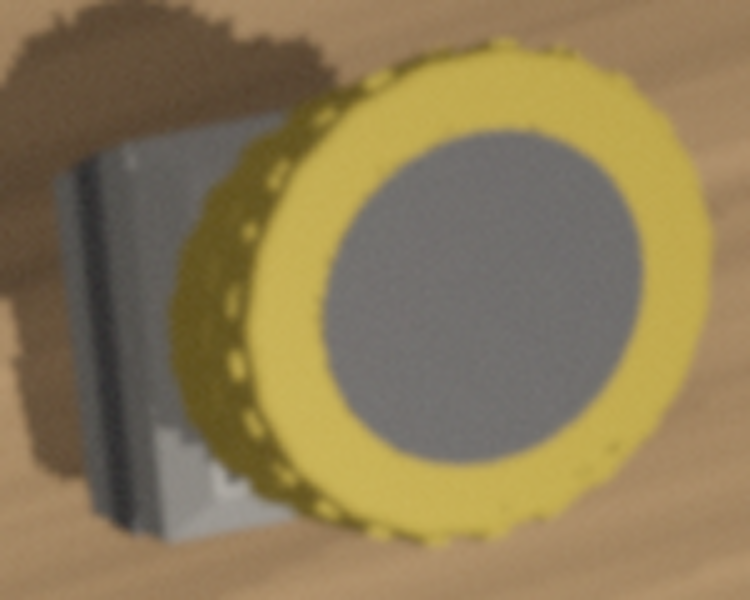

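```bash
python3 - <<'E'
from h import *
p=pickle.load(open("pics/w2.pkl","rb"))
def mp(c,f,o): return (np.array(c)+.5)/f-.5+np.array(o)
def az(a,b): d=b-a; return np.degrees(np.arctan2(d[1],d[0]))%90
q=plane(p,mp([(182,310),(410,190),(548,428),(330,532)],4,(85,95)),30)
print("pocket",q.mean(0).round(1),[az(q[i],q[(i+1)%4]).round(1) for i in range(4)],[np.linalg.norm(q[i]-q[(i+1)%4]).round(1) for i in range(4)])
o=plane(p,mp([(35,262),(445,42),(690,468)],4,(85,95)),30)
print("outer",((o[0]+o[2])/2).round(1),az(o[0],o[1]),az(o[1],o[2]),np.linalg.norm(o[0]-o[1]),np.linalg.norm(o[1]-o[2]))
im=p["pixels"];hsv=cv2.cvtColor(im,cv2.COLOR_BGR2HSV)
# grey disk on cap top
cr=hsv[25:145,385:535];
m=((cr[...,1]<60)).astype(np.uint8)
n,l,st,ce=cv2.connectedComponentsWithStats(m)
i=l[58,96];print(st[i])
cn=max(cv2.findContours((l==i).astype(np.uint8),cv2.RETR_EXTERNAL,cv2.CHAIN_APPROX_NONE)[0],key=len)
w=plane(p,cn[:,0]+[385,25],102);(c,r)=cv2.minEnclosingCircle(w[:,:2].astype(np.float32));print("disk",c,r,w.mean(0))
# cap
y=cv2.inRange(hsv,(20,110,140),(35,255,255))[25:145,385:535]
n,l,st,ce=cv2.connectedComponentsWithStats(y);i=1+np.argmax(st[1:,4])
cn=max(cv2.findContours((l==i).astype(np.uint8),cv2.RETR_EXTERNAL,cv2.CHAIN_APPROX_NONE)[0],key=len)
w=plane(p,cn[:,0]+[385,25],102);A=np.c_[2*w[:,:2],np.ones(len(w))];s=np.linalg.lstsq(A,(w[:,:2]**2).sum(1),rcond=None)[0];print("ring",s[:2],np.sqrt(s[2]+s[:2]@s[:2]))
j=plane(p,mp([(300,105),(130,148),(165,541),(300,518)],5,(385,25)),60)
print("jar",j.round(1).tolist(),az(j[0],j[1]),az(j[1],j[2]),az(j[2],j[3]),np.linalg.norm(j[1]-j[2]))
E
```

```text
pocket [546.   39.8  30. ] [np.float64(9.3), np.float64(8.1), np.float64(8.8), np.float64(8.9)] [np.float64(59.1), np.float64(58.4), np.float64(58.3), np.float64(57.9)]
outer [545.8  40.3  30. ] 8.993341859842715 9.11556491901003 104.59627784074983 102.96553449585723
[  65   27   63   65 3206]
disk (531.0821533203125, 276.6353454589844) 18.610933303833008 [530.77607481 276.71503244 102.        ]
ring [530.98931743 275.86375059] 27.814180182211455
jar [[502.3, 275.6, 60.0], [500.9, 251.8, 60.0], [555.6, 245.4, 60.0], [558.0, 265.4, 60.0]] 86.77246891981972 83.3400766102313 82.9859362356919 55.02126212830323
```

>>> send_rows([
  {"dx": -0.1, "dy": 0, "dz": 0.1, "twist": 0.1, "fingers": -1},
  {"dx": -0.2, "dy": 0, "dz": 0.22, "twist": 0.2, "fingers": -1},
  {"dx": -0.32, "dy": 0, "dz": 0.36, "twist": 0.3, "fingers": -1},
  {"dx": -0.416, "dy": 0, "dz": 0.473, "twist": 0.4, "fingers": -1},
  {"dx": -0.416, "dy": 0, "dz": 0.473, "twist": 0.5, "fingers": -1},
  {"dx": -0.416, "dy": 0.05, "dz": 0.473, "twist": 0.57, "fingers": -1},
  {"dx": -0.416, "dy": 0.1, "dz": 0.473, "twist": 0.61, "fingers": -1},
  {"dx": -0.416, "dy": 0.1, "dz": 0.473, "twist": 0.61, "fingers": -1},
  {"dx": -0.416, "dy": 0.1, "dz": 0.473, "twist": 0.61, "fingers": -1},
  {"dx": -0.416, "dy": 0.1, "dz": 0.473, "twist": 0.61, "fingers": -1},
])

```text
t: 6.15
tcp_pos: [531.4, 276.1, 315.3]
eef_rot: [[0.315, 0.001, 0.949], [-0.949, 0.0, 0.315], [-0.0, -1.0, 0.001]]
force: [-0.9, -0.0, 0.8]
opening: 0.999
```

```bash
python3 - <<'E'
from h import *
s=read_state();print(s["t"],s["tcp_pos"],s["eef_rot"].round(4).tolist(),s["force"],s["q"])
p=snap("wrist","w3")
print(proj(p,[(531,276,102),(559,276,102),(503,276,102),(531,304,102),(531,248,102)]).round(0).tolist())
E
```

```text
6.15 [531.3529864  276.1193024  315.31468695] [[0.3149, 0.0009, 0.9491], [-0.9491, 0.0004, 0.3149], [-0.0001, -1.0, 0.001]] [-0.9274056  -0.02684988  0.7856472 ] [ 4.37660532e-01  1.91893830e-01  1.86306675e+00 -3.27380777e-05
  1.08561947e+00  1.17349741e-01]
[[320.0, 227.0], [363.0, 240.0], [276.0, 213.0], [335.0, 184.0], [306.0, 265.0]]
```

View pics/w3.png

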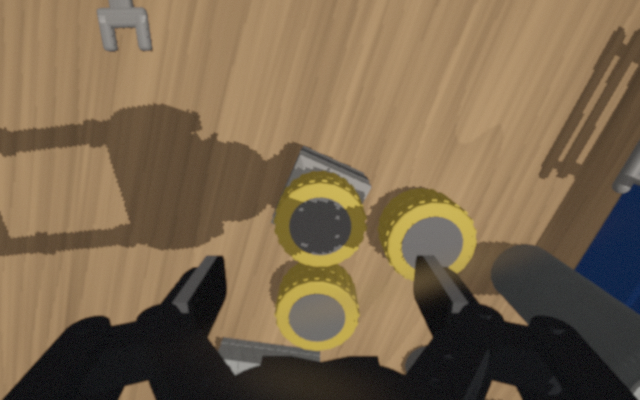

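```bash
python3 - <<'E'
from h import *
p=pickle.load(open("pics/w3.pkl","rb"));im=p["pixels"]
cv2.imwrite("pics/w3c.png",cv2.resize(im[135:275,265:385],None,fx=5,fy=5,interpolation=cv2.INTER_CUBIC)[:600])
# projected model outlines for yaws
c=cv2.resize(im[135:215,265:385],None,fx=6,fy=6,interpolation=cv2.INTER_CUBIC)
a=np.radians(-6.7);R=np.array([[np.cos(a),-np.sin(a)],[np.sin(a),np.cos(a)]])
for z,h,col in ((60,28,(0,0,255)),(14,28,(255,0,0)),(0,23,(0,255,0))):
    s=np.array([(-h,-h),(h,-h),(h,h),(-h,h)])@R.T+[531,276.1]
    u=proj(p,np.c_[s,np.full(4,z)])
    cv2.polylines(c,[((u-[265,135]+.5)*6).astype(np.int32)],True,col,1)
cv2.imwrite("pics/w3d.png",c)
E
```

```text
(no output)
```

View pics/w3d.png

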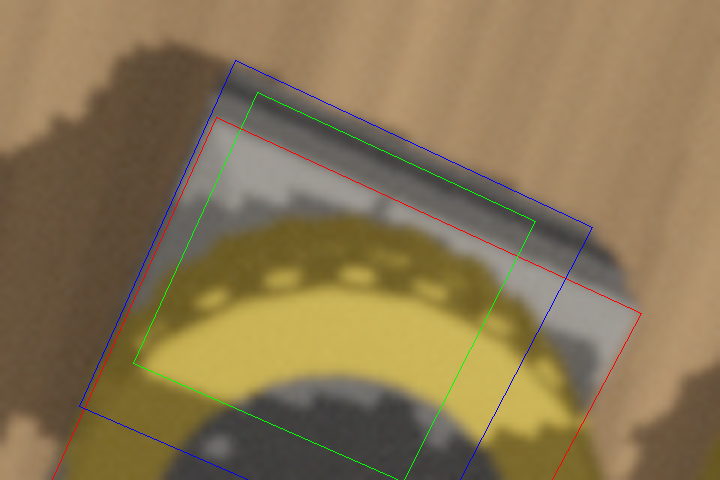

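>>> send_rows([
  {"dx": 0, "dy": 0.08, "dz": 0, "twist": 0, "fingers": -1},
  {"dx": 0, "dy": 0.16, "dz": 0, "twist": 0, "fingers": -1},
  {"dx": 0, "dy": 0.24, "dz": 0, "twist": 0, "fingers": -1},
  {"dx": 0, "dy": 0.32, "dz": 0, "twist": 0, "fingers": -1},
  {"dx": 0, "dy": 0.366, "dz": 0, "twist": 0, "fingers": -1},
  {"dx": 0, "dy": 0.366, "dz": 0, "twist": 0, "fingers": -1},
  {"dx": 0, "dy": 0.366, "dz": 0, "twist": 0, "fingers": 1},
  {"dx": 0, "dy": 0.366, "dz": 0, "twist": 0, "fingers": 1},
  {"dx": 0, "dy": 0.366, "dz": 0, "twist": 0, "fingers": 1},
  {"dx": 0, "dy": 0.366, "dz": 0, "twist": 0, "fingers": 1},
], newtons=60)

```text
t: 7.45
tcp_pos: [531.5, 276.3, 242.7]
eef_rot: [[0.314, 0.002, 0.949], [-0.949, 0.001, 0.314], [-0.0, -1.0, 0.002]]
force: [-1.2, -1.0, 5.7]
opening: 0.635
```

>>> send_rows([
  {"dx": 0, "dy": 0, "dz": 0, "twist": 0, "fingers": 1},
  {"dx": 0, "dy": 0, "dz": 0, "twist": 0, "fingers": 1},
  {"dx": 0, "dy": 0, "dz": 0, "twist": 0, "fingers": 1},
  {"dx": 0, "dy": 0, "dz": 0, "twist": 0, "fingers": 1},
  {"dx": 0, "dy": 0, "dz": 0, "twist": 0, "fingers": 1},
  {"dx": 0, "dy": 0, "dz": 0, "twist": 0, "fingers": 1},
  {"dx": 0, "dy": -0.02, "dz": 0, "twist": 0, "fingers": 1},
  {"dx": 0, "dy": -0.04, "dz": 0, "twist": 0, "fingers": 1},
  {"dx": 0, "dy": -0.06, "dz": 0, "twist": 0, "fingers": 1},
  {"dx": 0, "dy": -0.08, "dz": 0, "twist": 0, "fingers": 1},
])

```text
t: 8.7
tcp_pos: [530.9, 276.0, 257.3]
eef_rot: [[0.314, -0.001, 0.949], [-0.949, -0.0, 0.314], [0.0, -1.0, -0.001]]
force: [-0.3, -0.5, -5.3]
opening: 0.643
```

```bash
python3 - <<'E'
from h import *
s=read_state();print(s["t"],s["tcp_pos"],s["eef_rot"].round(4).tolist(),s["force"],s["opening"])
p=snap("wrist","w4")
p=snap("scene","s4");cv2.imwrite("pics/s4c.png",cv2.resize(p["pixels"][120:270,320:470],None,fx=4,fy=4,interpolation=cv2.INTER_CUBIC))
E
```

```text
8.7 [530.924182   275.97807299 257.2989149 ] [[0.3143, -0.0006, 0.9493], [-0.9493, -0.0003, 0.3143], [0.0001, -1.0, -0.0007]] [-0.31815946 -0.47008013 -5.34354254] 0.6430301495269207
```

View pics/w4.png

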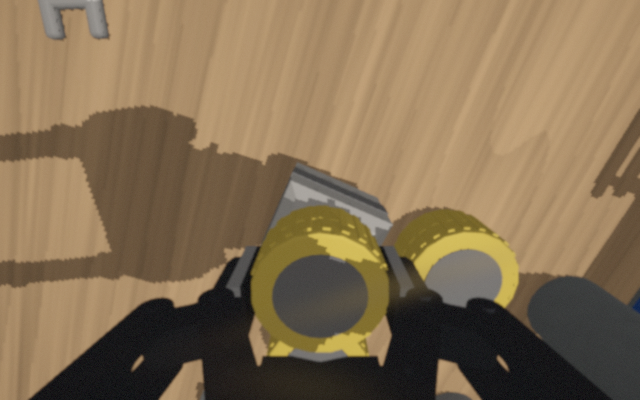

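View pics/s4c.png

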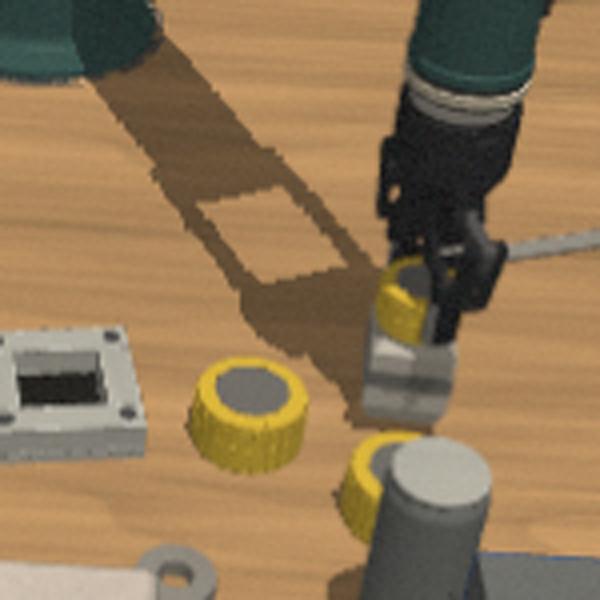

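>>> send_rows([
  {"dx": 0, "dy": -0.1, "dz": 0, "twist": 0, "fingers": 1},
  {"dx": 0, "dy": -0.2, "dz": 0, "twist": 0, "fingers": 1},
  {"dx": 0.05, "dy": -0.25, "dz": -0.015, "twist": 0, "fingers": 1},
  {"dx": 0.16, "dy": -0.25, "dz": -0.045, "twist": 0, "fingers": 1},
  {"dx": 0.3, "dy": -0.25, "dz": -0.08, "twist": 0, "fingers": 1},
  {"dx": 0.45, "dy": -0.25, "dz": -0.12, "twist": 0, "fingers": 1},
  {"dx": 0.6, "dy": -0.25, "dz": -0.16, "twist": 0, "fingers": 1},
  {"dx": 0.74, "dy": -0.25, "dz": -0.195, "twist": 0, "fingers": 1},
  {"dx": 0.84, "dy": -0.25, "dz": -0.22, "twist": 0, "fingers": 1},
  {"dx": 0.9, "dy": -0.25, "dz": -0.235, "twist": 0, "fingers": 1},
], newtons=80)

```text
t: 10.05
tcp_pos: [542.7, 88.7, 307.1]
eef_rot: [[0.313, -0.001, 0.95], [-0.95, -0.0, 0.313], [-0.0, -1.0, -0.001]]
force: [0.1, 0.2, -5.2]
opening: 0.638
```

>>> send_rows([
  {"dx": 0.08, "dy": 0, "dz": -0.02, "twist": 0, "fingers": 1},
  {"dx": 0.16, "dy": 0, "dz": -0.045, "twist": -0.03, "fingers": 1},
  {"dx": 0.22, "dy": 0, "dz": -0.06, "twist": -0.08, "fingers": 1},
  {"dx": 0.244, "dy": 0, "dz": -0.064, "twist": -0.13, "fingers": 1},
  {"dx": 0.244, "dy": 0, "dz": -0.064, "twist": -0.174, "fingers": 1},
  {"dx": 0.244, "dy": 0, "dz": -0.064, "twist": -0.174, "fingers": 1},
  {"dx": 0.244, "dy": 0, "dz": -0.064, "twist": -0.174, "fingers": 1},
  {"dx": 0.244, "dy": 0, "dz": -0.064, "twist": -0.174, "fingers": 1},
  {"dx": 0.244, "dy": 0, "dz": -0.064, "twist": -0.174, "fingers": 1},
  {"dx": 0.244, "dy": 0, "dz": -0.064, "twist": -0.174, "fingers": 1},
])

```text
t: 11.3
tcp_pos: [546.2, 40.1, 307.5]
eef_rot: [[0.559, -0.0, 0.829], [-0.829, 0.0, 0.559], [-0.0, -1.0, -0.0]]
force: [-0.4, 0.3, -5.0]
opening: 0.637
```

```bash
python3 - <<'E'
from h import *
s=read_state();print(s["t"],s["tcp_pos"],s["eef_rot"].round(4).tolist(),s["force"],s["opening"])
p=snap("wrist","w5")
c=cv2.resize(p["pixels"][150:400,170:470],None,fx=2.6,fy=2.4,interpolation=cv2.INTER_CUBIC)
cv2.imwrite("pics/w5c.png",c[:600])
p=snap("scene","s5");c=cv2.resize(p["pixels"][120:270,260:410],None,fx=4,fy=4,interpolation=cv2.INTER_CUBIC)
cv2.imwrite("pics/s5c.png",c)
p=snap("top","t5");cv2.imwrite("pics/t5c.png",cv2.resize(p["pixels"][150:270,250:400],None,fx=4,fy=4,interpolation=cv2.INTER_CUBIC))
E
```

```text
11.3 [546.24271769  40.09480172 307.50127772] [[0.5589, -0.0, 0.8292], [-0.8292, 0.0, 0.5589], [-0.0, -1.0, -0.0]] [-0.42649647  0.26452569 -5.02102396] 0.636734535243103
```

View pics/w5c.png

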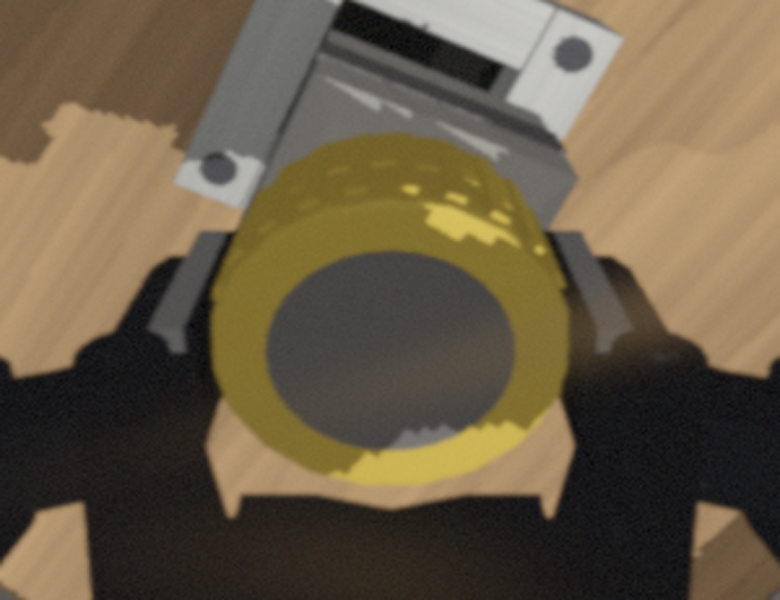

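View pics/s5c.png

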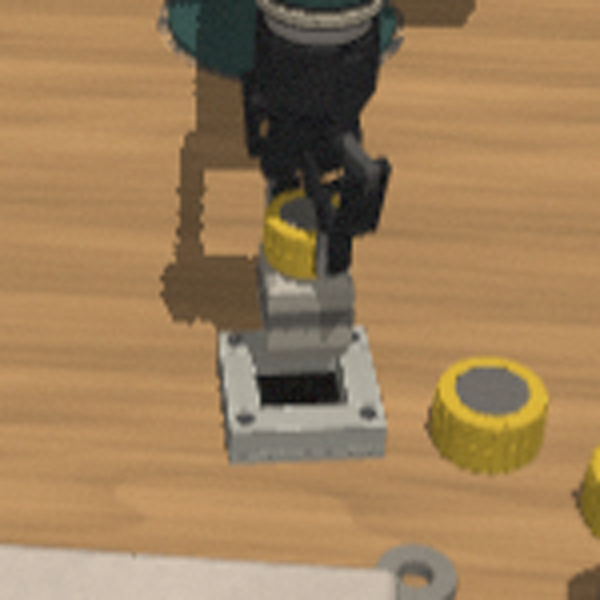

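View pics/t5c.png

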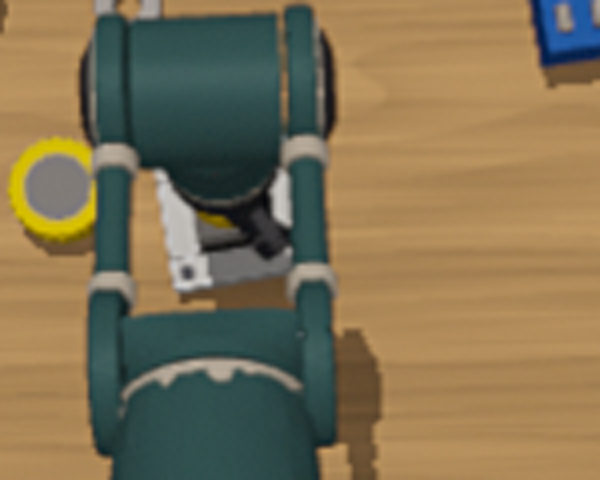

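```bash
python3 - <<'E'
from h import *
p=pickle.load(open("pics/w5.pkl","rb"));im=p["pixels"]
o=(220,130);c=cv2.resize(im[130:260,220:420],None,fx=4,fy=4,interpolation=cv2.INTER_CUBIC)
a=np.radians(9);R=np.array([[np.cos(a),-np.sin(a)],[np.sin(a),np.cos(a)]])
z0=307.5-242
for z,h,col in ((30,52.5,(0,255,255)),(30,29.5,(255,0,255)),(z0+60,28,(0,0,255)),(z0+14,28,(255,0,0)),(z0,23,(0,255,0))):
    s=np.array([(-h,-h),(h,-h),(h,h),(-h,h)])@R.T+[546,40]
    u=proj(p,np.c_[s,np.full(4,z)])
    cv2.polylines(c,[((u-o+.5)*4).astype(np.int32)],True,col,1)
cv2.imwrite("pics/w5d.png",c)
cv2.imwrite("pics/w5e.png",cv2.resize(im[130:260,220:420],None,fx=4,fy=4,interpolation=cv2.INTER_CUBIC))
E
```

```text
(no output)
```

View pics/w5d.png

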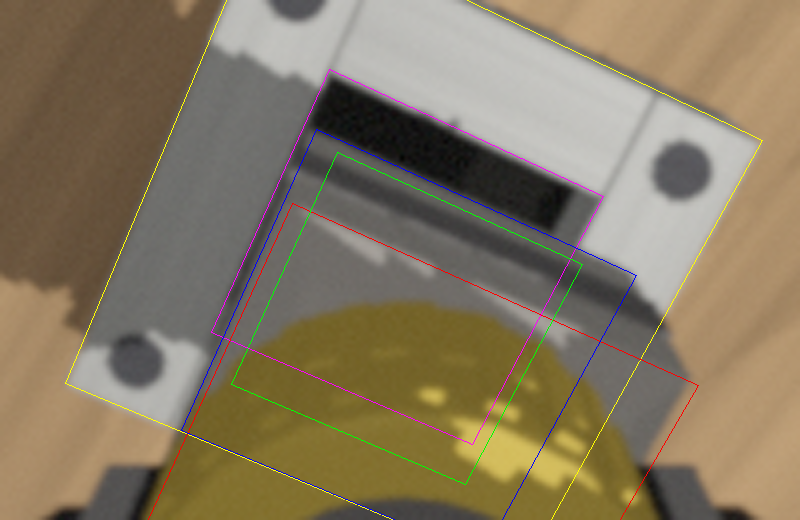

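View pics/w5e.png

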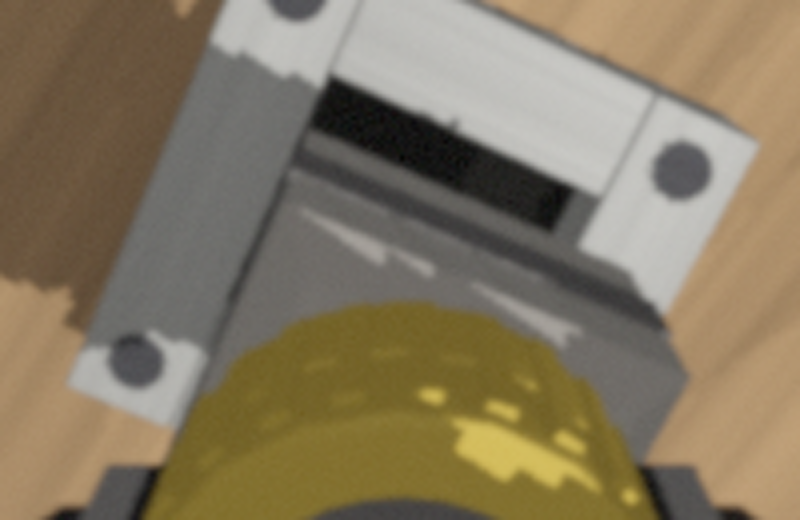

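>>> send_rows([
  {"dx": 0, "dy": 0.04, "dz": 0, "twist": 0, "fingers": 1},
  {"dx": 0, "dy": 0.08, "dz": 0, "twist": 0, "fingers": 1},
  {"dx": 0, "dy": 0.12, "dz": 0, "twist": 0, "fingers": 1},
  {"dx": 0, "dy": 0.15, "dz": 0, "twist": 0, "fingers": 1},
  {"dx": 0, "dy": 0.18, "dz": 0, "twist": 0, "fingers": 1},
  {"dx": 0, "dy": 0.2, "dz": 0, "twist": 0, "fingers": 1},
  {"dx": 0, "dy": 0.22, "dz": 0, "twist": 0, "fingers": 1},
  {"dx": 0, "dy": 0.23, "dz": 0, "twist": 0, "fingers": 1},
  {"dx": 0, "dy": 0.24, "dz": 0, "twist": 0, "fingers": 1},
  {"dx": 0, "dy": 0.24, "dz": 0, "twist": 0, "fingers": 1},
])

```text
t: 12.7
tcp_pos: [546.2, 40.1, 259.4]
eef_rot: [[0.559, -0.0, 0.829], [-0.829, -0.0, 0.559], [-0.0, -1.0, -0.0]]
force: [-0.2, 0.1, -5.2]
opening: 0.637
```

>>> send_rows([
  {"dx": 0, "dy": 0.01, "dz": 0, "twist": 0, "fingers": 1},
  {"dx": 0, "dy": 0.02, "dz": 0, "twist": 0, "fingers": 1},
  {"dx": 0, "dy": 0.028, "dz": 0, "twist": 0, "fingers": 1},
  {"dx": 0, "dy": 0.034, "dz": 0, "twist": 0, "fingers": 1},
  {"dx": 0, "dy": 0.038, "dz": 0, "twist": 0, "fingers": 1},
  {"dx": 0, "dy": 0.041, "dz": 0, "twist": 0, "fingers": 1},
  {"dx": 0, "dy": 0.043, "dz": 0, "twist": 0, "fingers": 1},
  {"dx": 0, "dy": 0.044, "dz": 0, "twist": 0, "fingers": 1},
  {"dx": 0, "dy": 0.044, "dz": 0, "twist": 0, "fingers": 1},
  {"dx": 0, "dy": 0.044, "dz": 0, "twist": 0, "fingers": 1},
])

```text
t: 13.95
tcp_pos: [546.3, 40.0, 251.0]
eef_rot: [[0.559, 0.0, 0.829], [-0.829, -0.0, 0.559], [0.0, -1.0, 0.0]]
force: [-1.6, -0.3, -0.5]
opening: 0.635
```

>>> send_rows([
  {"dx": 0, "dy": 0.002, "dz": 0, "twist": 0, "fingers": 1},
  {"dx": 0, "dy": 0.004, "dz": 0, "twist": 0, "fingers": 1},
  {"dx": 0, "dy": 0.006, "dz": 0, "twist": 0, "fingers": 1},
  {"dx": 0, "dy": 0.006, "dz": 0, "twist": 0, "fingers": 1},
  {"dx": 0, "dy": 0.006, "dz": 0, "twist": 0, "fingers": 1},
  {"dx": 0, "dy": 0.006, "dz": 0, "twist": 0, "fingers": 1},
  {"dx": 0, "dy": 0.006, "dz": 0, "twist": 0, "fingers": 1},
  {"dx": 0, "dy": 0.006, "dz": 0, "twist": 0, "fingers": 1},
  {"dx": 0, "dy": 0.006, "dz": 0, "twist": 0, "fingers": 1},
  {"dx": 0, "dy": 0.006, "dz": 0, "twist": 0, "fingers": 1},
])

```text
t: 15.2
tcp_pos: [546.6, 40.1, 250.9]
eef_rot: [[0.559, 0.001, 0.829], [-0.829, -0.0, 0.559], [0.001, -1.0, 0.001]]
force: [-4.6, -1.3, 7.6]
opening: 0.634
```

```bash
python3 - <<'E'
from h import *
s=read_state();print(s["t"],s["tcp_pos"],s["eef_rot"].round(4).tolist(),s["force"],s["ft_torque"],s["opening"])
p=snap("scene","s6");c=cv2.resize(p["pixels"][170:250,290:390],None,fx=7,fy=7,interpolation=cv2.INTER_CUBIC)
cv2.imwrite("pics/s6c.png",c)
p=snap("wrist","w6");im=p["pixels"]
o=(220,130);c=cv2.resize(im[130:260,220:420],None,fx=4,fy=4,interpolation=cv2.INTER_CUBIC)
cv2.imwrite("pics/w6c.png",c)
E
```

```text
15.2 [546.62310969  40.05658293 250.92245455] [[0.559, 0.001, 0.8292], [-0.8292, -0.0, 0.559], [0.0006, -1.0, 0.0008]] [-4.60919846 -1.27828733  7.64977508] [-0.06788416  0.77438729 -0.03541076] 0.6342116555770816
```

View pics/s6c.png

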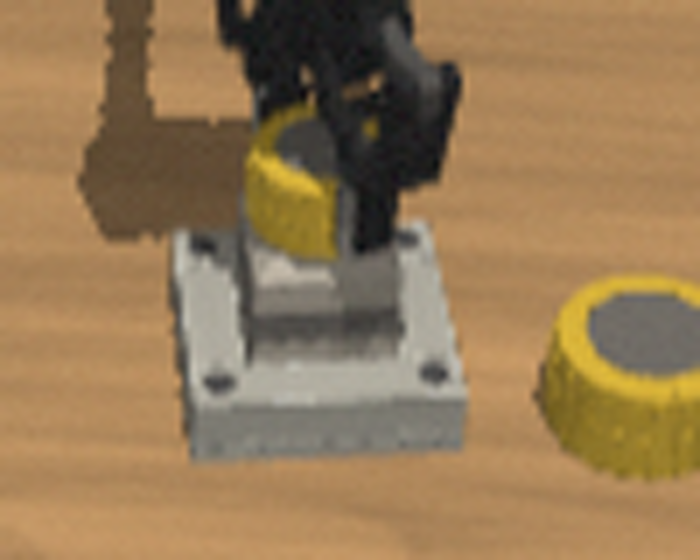

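View pics/w6c.png

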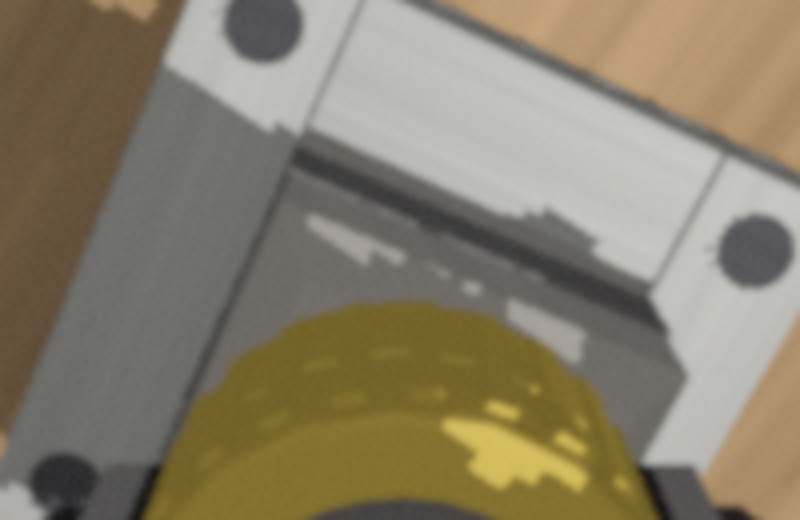

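>>> send_rows([
  {"dx": 0, "dy": -0.003, "dz": 0, "twist": -0.04, "fingers": 1},
  {"dx": 0, "dy": -0.003, "dz": 0, "twist": -0.1, "fingers": 1},
  {"dx": 0, "dy": -0.003, "dz": 0, "twist": -0.17, "fingers": 1},
  {"dx": 0, "dy": -0.003, "dz": 0, "twist": -0.24, "fingers": 1},
  {"dx": 0, "dy": -0.003, "dz": 0, "twist": -0.31, "fingers": 1},
  {"dx": 0, "dy": -0.003, "dz": 0, "twist": -0.38, "fingers": 1},
  {"dx": 0, "dy": -0.003, "dz": 0, "twist": -0.45, "fingers": 1},
  {"dx": 0, "dy": -0.003, "dz": 0, "twist": -0.5, "fingers": 1},
  {"dx": 0, "dy": -0.003, "dz": 0, "twist": -0.5, "fingers": 1},
  {"dx": 0, "dy": -0.003, "dz": 0, "twist": -0.5, "fingers": 1},
])

```text
t: 16.55
tcp_pos: [547.2, 40.2, 251.0]
eef_rot: [[0.981, 0.003, 0.192], [-0.192, 0.0, 0.981], [0.003, -1.0, 0.001]]
force: [1.5, 0.8, 3.8]
opening: 0.633
```

```bash
python3 - <<'E'
from h import *
s=read_state();R=s["eef_rot"];print(s["t"],s["tcp_pos"],np.degrees(np.arctan2(R[1,2],R[0,2])),s["force"],s["ft_torque"],s["opening"],s["q"][5])
p=snap("wrist","w7")
E
```

```text
16.55 [547.15107344  40.18863104 251.02493436] 78.91718450690404 [1.51648214 0.77816547 3.84136769] [ 0.18335342 -0.16469336  0.07805982] 0.6332613459242525 -1.3496302091205168
```

View pics/w7.png

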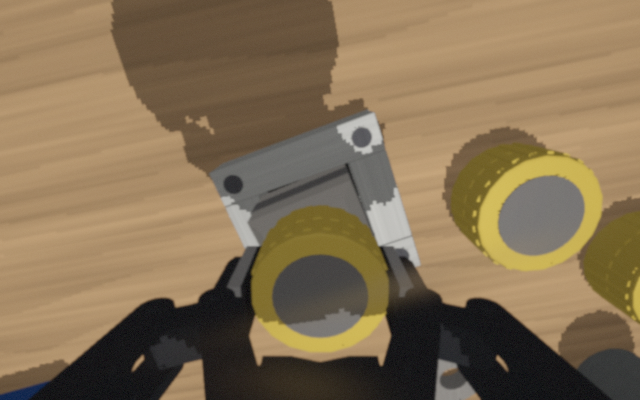

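>>> send_rows([
  {"dx": 0, "dy": 0, "dz": 0, "twist": -0.03, "fingers": 1},
  {"dx": 0, "dy": 0, "dz": 0, "twist": -0.07, "fingers": 1},
  {"dx": 0, "dy": 0, "dz": 0, "twist": -0.11, "fingers": 1},
  {"dx": 0, "dy": 0, "dz": 0, "twist": -0.15, "fingers": 1},
  {"dx": 0, "dy": 0, "dz": 0, "twist": -0.18, "fingers": 1},
  {"dx": 0, "dy": 0, "dz": 0, "twist": -0.2, "fingers": 1},
  {"dx": 0, "dy": 0, "dz": 0, "twist": -0.215, "fingers": 1},
  {"dx": 0, "dy": 0, "dz": 0, "twist": -0.215, "fingers": 1},
  {"dx": 0, "dy": 0, "dz": 0, "twist": -0.215, "fingers": 1},
  {"dx": 0, "dy": 0, "dz": 0, "twist": -0.215, "fingers": 1},
])

```text
t: 17.85
tcp_pos: [547.5, 40.2, 252.4]
eef_rot: [[0.99, 0.004, -0.144], [0.144, 0.0, 0.99], [0.004, -1.0, -0.0]]
force: [-0.8, 0.4, 10.0]
opening: 0.64
```

```bash
python3 - <<'E'
from h import *
s=read_state();R=s["eef_rot"];print(s["t"],s["tcp_pos"],np.degrees(np.arctan2(R[1,2],R[0,2])),s["force"],s["ft_torque"],s["opening"],s["q"][5])
p=snap("wrist","w8");im=p["pixels"]
o=(200,100);c=cv2.resize(im[100:300,200:440],None,fx=3,fy=3,interpolation=cv2.INTER_CUBIC);cv2.imwrite("pics/w8c.png",c)
E
```

```text
17.85 [547.5367678   40.16565081 252.37666228] 98.28013156240947 [-0.81782585  0.38646572  9.99128202] [0.10828752 0.21259495 0.00479165] 0.639841993995846 -1.6876596704439786
```

View pics/w8c.png

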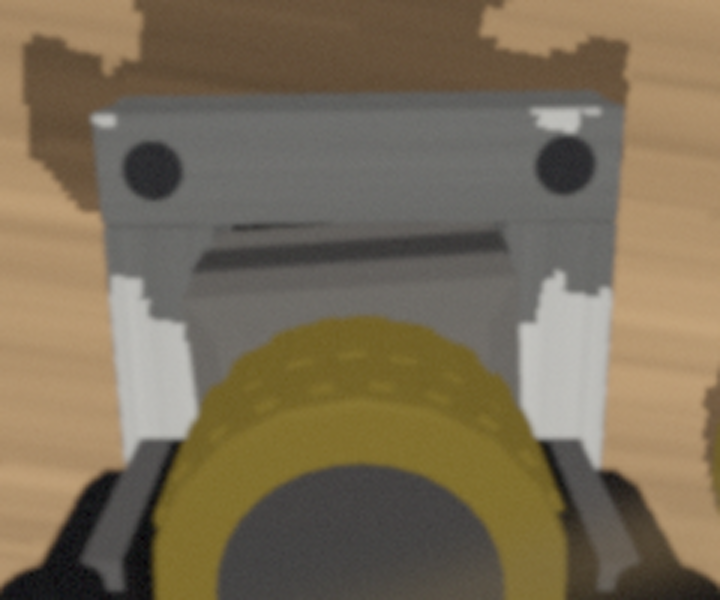

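>>> send_rows([
  {"dx": 0, "dy": -0.01, "dz": 0, "twist": 0, "fingers": 1},
  {"dx": 0, "dy": -0.02, "dz": 0, "twist": 0, "fingers": 1},
  {"dx": 0, "dy": -0.035, "dz": 0, "twist": 0, "fingers": 1},
  {"dx": 0, "dy": -0.05, "dz": 0, "twist": 0, "fingers": 1},
  {"dx": 0, "dy": -0.065, "dz": 0, "twist": 0, "fingers": 1},
  {"dx": 0, "dy": -0.08, "dz": 0, "twist": 0, "fingers": 1},
  {"dx": 0, "dy": -0.095, "dz": 0, "twist": 0, "fingers": 1},
  {"dx": 0, "dy": -0.1, "dz": 0, "twist": 0, "fingers": 1},
  {"dx": 0, "dy": -0.1, "dz": 0, "twist": 0, "fingers": 1},
  {"dx": 0, "dy": -0.1, "dz": 0, "twist": 0, "fingers": 1},
])

```text
t: 19.15
tcp_pos: [546.1, 40.1, 269.9]
eef_rot: [[0.989, -0.0, -0.145], [0.145, -0.0, 0.989], [-0.0, -1.0, 0.0]]
force: [-0.1, -0.1, -0.6]
opening: 0.635
```

```bash
python3 - <<'E'
from h import *
s=read_state();R=s["eef_rot"];print(s["t"],s["tcp_pos"],s["force"],s["ft_torque"],s["opening"])
p=snap("wrist","w9");im=p["pixels"]
c=cv2.resize(im[100:300,200:440],None,fx=3,fy=3,interpolation=cv2.INTER_CUBIC);cv2.imwrite("pics/w9c.png",c)
p=snap("scene","s9");c=cv2.resize(p["pixels"][150:250,280:400],None,fx=6,fy=6,interpolation=cv2.INTER_CUBIC);cv2.imwrite("pics/s9c.png",c)
E
```

```text
19.15 [546.13674331  40.05339065 269.94534197] [-0.11106117 -0.06530838 -0.61105348] [ 0.01639354  0.0250248  -0.01750113] 0.6345086915501744
```

View pics/w9c.png

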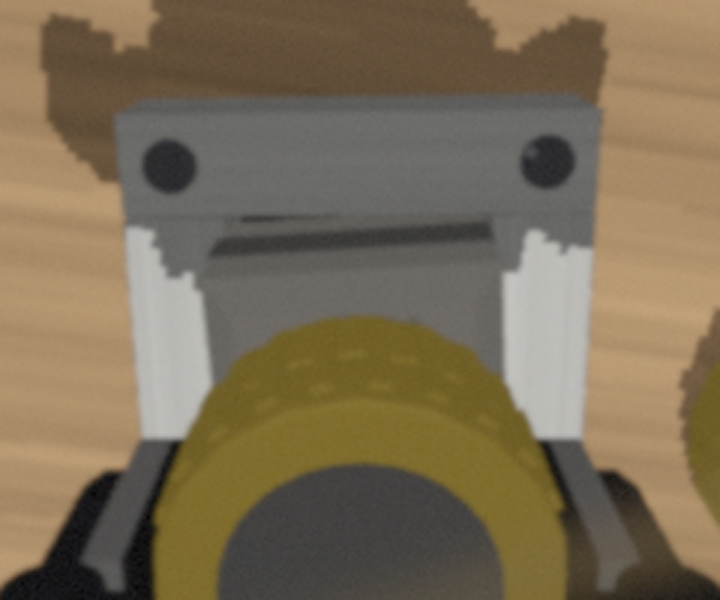

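View pics/s9c.png

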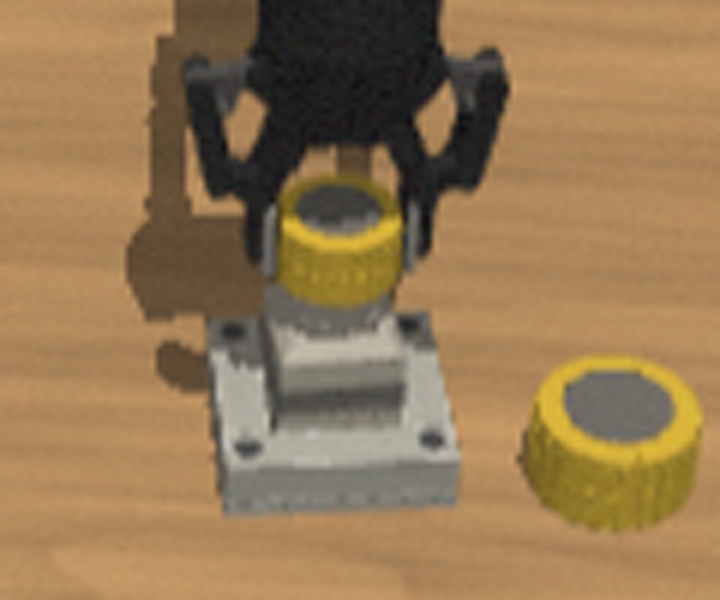

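>>> send_rows([
  {"dx": 0, "dy": -0.02, "dz": 0, "twist": 0, "fingers": 1},
  {"dx": 0, "dy": -0.04, "dz": 0, "twist": 0, "fingers": 1},
  {"dx": 0, "dy": -0.06, "dz": 0, "twist": 0, "fingers": 1},
  {"dx": 0, "dy": -0.08, "dz": 0, "twist": 0, "fingers": 1},
  {"dx": 0, "dy": -0.1, "dz": 0, "twist": 0, "fingers": 1},
  {"dx": 0, "dy": -0.1, "dz": 0, "twist": 0, "fingers": 1},
  {"dx": 0, "dy": -0.1, "dz": 0, "twist": 0, "fingers": 1},
  {"dx": 0, "dy": -0.1, "dz": 0, "twist": 0, "fingers": 1},
  {"dx": 0, "dy": -0.1, "dz": 0, "twist": 0, "fingers": 1},
  {"dx": 0, "dy": -0.1, "dz": 0, "twist": 0, "fingers": 1},
])

```text
t: 20.5
tcp_pos: [546.2, 40.1, 290.0]
eef_rot: [[0.989, -0.0, -0.145], [0.145, -0.0, 0.989], [-0.0, -1.0, 0.0]]
force: [-0.1, 0.7, -0.5]
opening: 0.638
```

```bash
python3 - <<'E'
from h import *
s=read_state();R=s["eef_rot"];print(s["t"],s["tcp_pos"],s["force"],s["ft_torque"],s["opening"])
p=snap("scene","s10");im=p["pixels"]
def quad(h,z,yaw,c=(546,40)):
    a=np.radians(yaw);Rm=np.array([[np.cos(a),-np.sin(a)],[np.sin(a),np.cos(a)]])
    return np.c_[np.array([(-h,-h),(h,-h),(h,h),(-h,h)])@Rm.T+c,np.full(4,z)]
c=cv2.resize(im[140:250,280:400],None,fx=5,fy=5,interpolation=cv2.INTER_CUBIC);plain=c.copy()
# align scene camera by nest offset
u=proj(p,quad(52.5,30,9));q=np.array([(75,168),(255,160),(283,287),(90,293)])/5+[300,170]
off=q.mean(0)-u.mean(0);print("scene offset px",off)
for z,h,yaw,col in ((30,52.5,9,(0,255,255)),(68,28,11,(0,0,255)),(92,14,11,(255,0,0))):
    cv2.polylines(c,[((proj(p,quad(h,z,yaw))+off-[280,140]+.5)*5).astype(np.int32)],True,col,1)
t=np.linspace(0,6.28,60)
for z,r,col in ((92,19.5,(255,0,0)),(8+84+25,28.5,(0,255,0)),(8+84+57,28.5,(0,255,0))):
    cv2.polylines(c,[((proj(p,np.c_[546+r*np.cos(t),40+r*np.sin(t),0*t+z])+off-[280,140]+.5)*5).astype(np.int32)],True,col,1)
cv2.imwrite("pics/s10c.png",np.hstack([c])); cv2.imwrite("pics/s10p.png",plain)
E
```

```text
20.5 [546.21839199  40.06404477 289.97898602] [-0.09297683  0.70782399 -0.48639712] [0.02448874 0.02069212 0.01167476] 0.6378206399766174
scene offset px [0.38772778 1.91472341]
```

View pics/s10c.png

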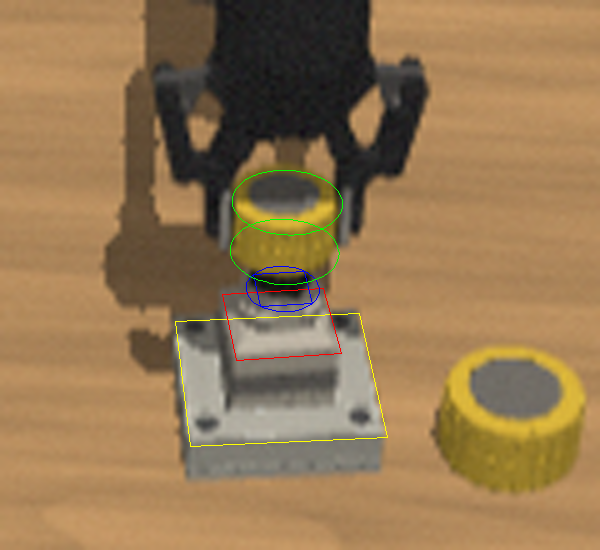

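View pics/s10p.png

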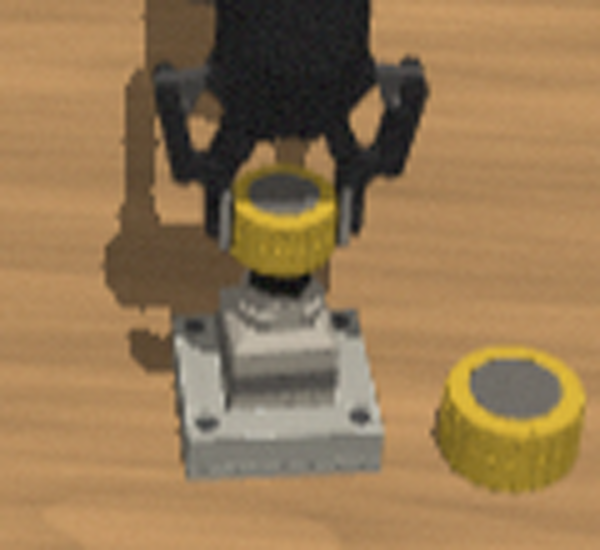

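```bash
python3 -c "
from plant import *
print(hand_in()); s=read_state(); print(s['t'],s['tcp_pos'],s['opening'])"
```

```text
the job is handed in; nothing more can be done
None
the job is handed in; nothing more can be done
```

The job is handed in at about 20.5 s. The jar is home in the nest, unscrewed, and the gripper holds the yellow cap level about 25 mm above its mouth. I gripped the shut jar by its cap and carried it to the nest. I turned it about 16° to line it up with the pocket and lowered it to the floor. Then I twisted the cap 64° counter-clockwise and lifted it off.

**Jar home:** the descent stopped 8.2 mm above the tool height at which I gripped the jar on the bench. The pocket floor is 8 mm up, so the jar is seated. Pushing 1.2 mm further only built up about 8 N, and the pictures showed it seated.

**Threads let go:** during the last part of the twist the cap rose 1.4 mm and the upward force went from 4 to 10 N. After the lift the gripper carried only about 0.6 N, the weight of the cap alone.

**Final pose:** the tool is centred over the nest to within about 0.3 mm by my estimate, and the cap is level. The outlines I drew over the final picture sat about 1.4 pixels (about 3 mm) low, equally for cap and jar. I took that as camera calibration, so the gap still stands at about 25 mm. The wrist picture showed the jar turned about 2° within the pocket's play.

I saw no contact with anything else on the bench, and the final crop shows the nearest loose cap still standing beside the nest. I did not take a closing picture of the whole bench.

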